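# Load the sharpening stone into its honing stand and latch it

### The job

Slide the blue-grey sharpening stone along the raised honing stand, under the two hold-down bars, until it is fully home against the end stop. Then swing the latch arm by its red knob across behind the stone until it drops down into its notch. Leave the other things on the bench where they are.

Things in the scene. Friction and masses are not known exactly. Their poses are not given: they have to be found in the camera images.
- stand: Raised honing stand, fixed: a plywood board 150 (x) x 430 (y) mm on four 80 mm legs. Origin on the bench top under the board's middle, z up; the board's top is 96 mm above it. +y is the direction in which the stone slides in. From y = -215 to 0 mm the board is the apron, between guide strips 8 mm high at x = +-38 mm that run on to the mouth; at +y lies the channel. Stand frame means this frame.
- mouth (a point): Middle of the channel's mouth, on the board, stand frame (0, 33, 96) mm, stand axes. Dark wooden side rails 25 mm high flare in from x = +-43 mm here to +-24.5 mm at y = 83 mm, then run straight (channel 49 mm wide) to the end stop, 20 mm high, its face at y = 200 mm.
- bar (a point): Middle of the underside of the first of two aluminium hold-down bars across the channel, stand frame (0, 105, 121) mm: 25 mm above the board. Bars are 20 mm wide in y, 6 mm thick; the second is at y = 170 mm. The stone passes below with 3 mm to spare.
- stone_centre (a point): Centre (half-way up) of the blue-grey sharpening stone, 42 (x) x 170 (y) x 22 (z) mm, about 0.35 kg, lying loose and flat on the apron, its long y axis (this point's axes follow its sides) roughly along the stand's y. It starts about 0.2 m short of home, up to 8 mm to one side and slightly skewed; pushed askew or off the middle it can rub or bind on the lead-in (10 to 25 N).
- home (a point): Where the stone's centre lies when its end touches the stop: stand frame (0, 115, 107) mm, stand axes.
- pivot (a point): Foot of the latch's upright pivot, on the board beside the mouth: stand frame (56, 21, 96) mm, stand axes. Across the mouth, at x = -49 to -73 mm, stands the low dark steel keeper (18 mm high) with its ramp and notch.
- knob (a point): Centre of the red knob standing upright on the steel latch arm, 85 mm from the pivot: 18 mm across, its top 13 mm above and its foot (the arm's top) 15 mm below this point. The arm is 10 mm wide, 10 mm thick and 127 mm long, and lies 10 mm above the board. When open this point is 131 mm above the bench.
- latch (a joint): Turn of the latch arm, rad. 0: arm along the stand's -y; it starts open at -0.3 to 0, clear of the stone. Grows clockwise from above to a stop at 1.57: arm along the stand's -x, across the mouth, 4 mm behind the end of a stone that is home. It turns freely to 1.15, then its tip rides up the keeper's ramp (about 5 N at the knob), tops it at about 1.48 and drops into the notch from 1.52, where the notch's wall keeps it.
- latch_lift (a joint): Height of the latch arm, m: 0 when open, +0.008 on top of the ramp, 0 again when down in the notch. A spring presses it down.
- tin: Bystander: dark grey open tin, standing on the bench round the stand; origin at the centre of its underside.
- spool: Bystander: orange thread spool, standing on the bench round the stand; origin at the centre of its underside.
- tape_roll: Bystander: white roll of tape, standing on the bench round the stand; origin at the centre of its underside.
- stone: The same sharpening stone; origin at the centre of its underside. Its body axes are turned 10 degrees from its sides (its length runs along its y turned +0.175 rad about z), so rather use stone_centre.

How it is judged:
By the outcome, as a careful person would: the job done as asked, in the order asked, and still so for the second after the job is handed in, with the robot touching nothing.
It also fails if it takes over 59 s, if anything falls off the work surface, if the arm or the gripper's body presses on something with over 40 N, if the wrist force passes 120 N, or if a joint passes its speed limit or range.

### The arm

A 7-joint arm with a two-finger parallel gripper is mounted at the origin on a cart in front of the work surface, level with it; the furniture and walls round the work are solid. World frame = base frame: x ahead of the robot, y to its left, z up, the work surface at z = 0. Lengths are in m, angles in rad, forces in N, time in s.
With the tool pointing down it reaches from about 0.425 to 0.875 m from the base axis. Payload 4.7 kg.
Tool frame: the origin (TCP) lies midway between the tips of the shut fingers; the grasp point (between the pads) lies 19 mm behind it; z points along the fingers, y is the line along which they close (so a half turn about z gives the same grasp; the last joint's range is limited). The gripper opens to 87 mm and grips with 3 to 60 N. Pads are 19 mm wide; open, the fingers measure 117 mm over their backs; the gripper's body (75 mm by 190 mm) begins 51 mm behind the grasp point.
Start: joints at [-1.274, 0.321, -0.07, 1.45, 0.023, 1.371, -0.057], TCP at [0.181, 0.624, 0.223] pointing down, gripper open.
Joint ranges: [-2.86, 2.86], [-0.3, 2.09], [-1.38, 1.24], [0.06, 2.45], [-1.56, 4.7], [0.09, 2.05], [-2.69, 2.69]. Speed limits (rad/s): [2.57, 2.57, 3.14, 3.14, 3.14, 3.14, 3.14].

### API

Orientations are given as a rotation vector (axis times angle).
In Python, from bench import ctrl, get_image, calibration gives the robot as it stands.
- The arm moves only by the tool apply_moves, never from a script. Its arguments are lists of equal length, an entry for each row: "dp": the shift along the tool's x, y, z in m, a list of three; "twist": the turn, a rotation vector about the tool's x, y, z in rad, a list of three; "fingers": the closure, from 0 (fully open) to 1 (shut). In form: {"dp": [[dx, dy, dz], ...], "twist": [[ax, ay, az], ...], "fingers": [fingers, ...]}. A call has 1 to 10 rows; each row shifts and turns the commanded pose from where the row before left it, along the tool's axes as they then stand; what a row does not reach is not made up. A row lasts 1/10 s, in which the tool goes at most 50 mm and 8.59 degrees, less where a joint would pass 70% of its speed; a pose out of reach is approached as far as the arm can. A call is refused whole if a number of a shift passes 0.05 or a number of a turn 0.15, either way. A call with a gripper value outside its range is refused whole. The fingers move at their own pace and stop on an object; "newtons" is the grip in N (left out, the last holds). Time passes only in rows, so rows that do not move let the fingers close. It gives the time, the measured TCP pose, the force, the opening and the grip force at its end, in the units of the state.
- ctrl.get_state(): the state, without advancing time (a new reading comes with each control period).
- get_image(name): name is "scene" or "top" or "wrist"; returns the picture (480x640x3 uint8, red, green, blue); there is no depth.
- calibration(name): a dict with "fx", "fy", "cx", "cy" (pixels), "eye" and "attitude" of the camera in the world; the wrist camera has in their place "hand_eye" (4x4, takes a point from camera to tool coordinates, whose origin is the TCP and whose axes are the flange's). Camera axes: x right, y up, looking along -z (the intrinsics and any distortion apply to the point x, -y, -z); pixel columns grow to the right and rows downward; lengths in m; the calibration is good to about 2 mm. A picture is of the moment at which its call begins: read the wrist's pose just before it. calibration takes no time and is no camera call.
- ctrl.close_job(): hands the job in; it is judged then, once.
The state is a dict: "time": time; "joint_positions": joint angles; "qd": joint speeds; "joint_torque": joint torques, N m; "position": TCP position; "tool_rot": TCP orientation; "ft_force": force on the tool from outside, world axes, zero at the start; "torque": the same for the moment, N m; "grip_width": opening from 0.0 (shut) to 1.0 (fully open); "grip_force": force on a finger pad.
Only numpy, scipy, OpenCV 4.12 (cv2) and the standard library are available. Lean on these libraries where they do the work, as an engineer would, in place of code of your own. Each camera call takes 0.05 s, during which the arm holds its last target. There are 200 camera calls.

## Working session

There is one attempt and no reset: what is moved stays moved. The work goes in short steps, Python scripts to look and compute and a tool call to move; the robot and the scene stay as the last step left them, time stands still between calls to the robot, and variables do not carry over. Pictures are saved under pics/ and viewed, at most 10 in all, crops included, and the job is handed in when it is done.

Besides the shell and the picture viewer there is one more tool, called after "Request:" in YAML: its name, and indented under it one key for each argument. apply_moves: Moves the arm, as the interface text tells. Its arguments: {"type":"object","properties":{"dp":{"type":"array"},"twist":{"type":"array"},"fingers":{"type":"array"},"newtons":{"type":"number"}},"required":["dp","twist","fingers"]}

```bash
mkdir -p pics
python3 - <<'E'
from bench import ctrl,get_image,calibration
import cv2
s=ctrl.get_state(); print({k:s[k] for k in("time","position","tool_rot","grip_width","ft_force")})
for n in("top","scene","wrist"):
    print(n,calibration(n)); 
for n in("top","scene"):
    cv2.imwrite(f"pics/{n}0.png",get_image(n)[:,:,::-1])
E
```

```text
{'time': 0.0, 'position': array([0.1813063 , 0.62362699, 0.22146261]), 'tool_rot': array([-4.42726462e-01, -3.11009755e+00,  2.96292891e-03]), 'grip_width': 1.0034782615479978, 'ft_force': array([-0.91002632,  0.1786954 ,  0.12923333])}
top {'fx': 585.7182454210134, 'fy': 585.7182454210134, 'cx': 322.4911963053599, 'cy': 238.92817545255247, 'eye': array([0.32389104, 0.17964797, 1.06180647]), 'attitude': array([ 0.17339767, -0.18983314, -1.6599433 ])}
scene {'fx': 468.12602448797776, 'fy': 468.12602448797776, 'cx': 317.4563091090433, 'cy': 244.47915492915078, 'eye': array([ 0.26591167, -0.33177902,  0.82635178]), 'attitude': array([ 0.66709313, -0.16779077, -0.47984272])}
wrist {'fx': 402.3380924083019, 'fy': 402.3380924083019, 'cx': 328.68256704873613, 'cy': 240.31031925831573, 'hand_eye': array([[-2.61956270e-04,  9.66360540e-01,  2.57191052e-01,
         7.12154191e-02],
       [ 9.99998970e-01, -1.09720853e-04,  1.43078812e-03,
        -3.74089326e-04],
       [ 1.41087641e-03,  2.57191162e-01, -9.66359517e-01,
        -1.60837769e-01],
       [ 0.00000000e+00,  0.00000000e+00,  0.00000000e+00,
         1.00000000e+00]])}
```

View pics/top0.png

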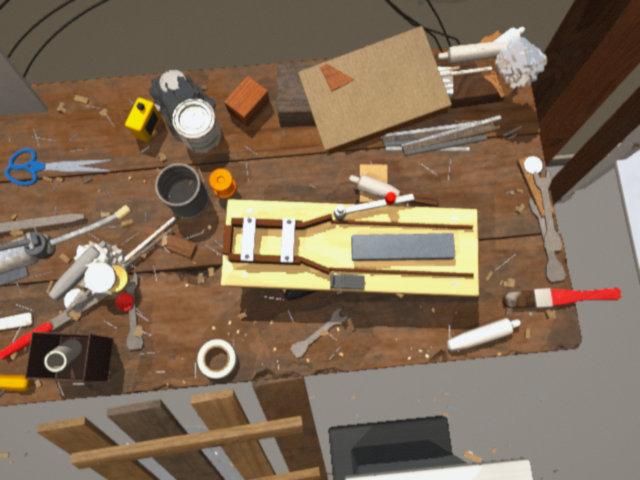

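View pics/scene0.png

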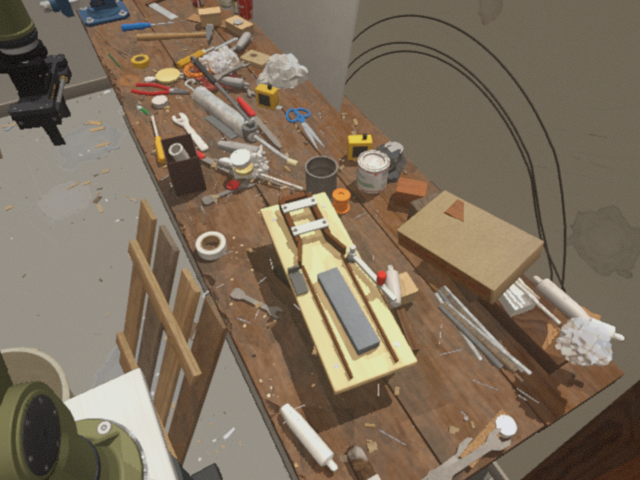

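The top view shows the stand from about (222,200) to (477,296), with the channel and stop at the left. The stone is near (403,247), the knob at (391,198), the pivot at (340,212) and the keeper at (348,282). The tin, spool and tape roll are clear of the stand on the left. Next I convert these to world coordinates.

```bash
cat > h.py <<'E'
import numpy as np,cv2
from scipy.spatial.transform import Rotation as R
from bench import ctrl,get_image,calibration
def cam(n,s=None):
    c=calibration(n); K=(c["fx"],c["fy"],c["cx"],c["cy"])
    if n=="wrist":
        Rt=R.from_rotvec(s["tool_rot"]).as_matrix();H=c["hand_eye"]
        return K,Rt@H[:3,:3],Rt@H[:3,3]+s["position"]
    return K,R.from_rotvec(c["attitude"]).as_matrix(),np.array(c["eye"])
def unproj(C,uv,z):
    K,A,e=C; uv=np.atleast_2d(uv).astype(float)
    d=np.c_[(uv[:,0]-K[2])/K[0],-(uv[:,1]-K[3])/K[1],-np.ones(len(uv))]@A.T
    return e+d*((z-e[2])/d[:,2])[:,None]
def proj(C,P):
    K,A,e=C; p=(np.atleast_2d(P)-e)@A
    return np.c_[K[2]+K[0]*p[:,0]/-p[:,2],K[3]-K[1]*p[:,1]/-p[:,2]]
def rect(C,mask,z):
    """largest blob's min-area rectangle on plane z: centre, size, long-axis angle"""
    c=max(cv2.findContours(mask.astype(np.uint8),0,1)[0],key=cv2.contourArea)[:,0]
    P=unproj(C,c,z)[:,:2]; (x,y),(w,h),a=cv2.minAreaRect((P*1000).astype(np.float32))
    if w<h: w,h,a=h,w,a+90
    return np.round([x,y],1),np.round([w,h],1),round(a,2)
E
python3 - <<'E'
from h import *
C=cam("top"); im=cv2.imread("pics/top0.png"); hsv=cv2.cvtColor(im,cv2.COLOR_BGR2HSV)
H,S,V=[hsv[:,:,i].astype(int) for i in range(3)]
roi=np.zeros(H.shape,bool); roi[190:305,215:485]=1
b=roi&(H>18)&(H<35)&(V>140)&(S>60)
b=cv2.morphologyEx(b.astype(np.uint8),cv2.MORPH_CLOSE,np.ones((15,15)))
print("board",rect(C,b,.096))
r2=np.zeros_like(roi); r2[228:268,345:462]=1
st=r2&(H>90)&(H<130)&(V<140)
print("stone",rect(C,st,.118),st.sum())
k=roi&((H<6)|(H>174))&(S>170)&(V>120); ys,xs=np.nonzero(k); print("knob px",xs.mean(),ys.mean(),len(xs))
print("knob",unproj(C,[[xs.mean(),ys.mean()]],.14))
pts=dict(pivot=((340,212),.12),keeper=((348,282),.114),stop=((229,239),.116),bar1=((288,240),.127),bar2=((249,240),.127),tin=((181,190),.0),tape=((217,359),0.0))
for n,(p,z) in pts.items(): print(n,unproj(C,[p],z)[0].round(4))
E
```

```text
board (array([530.6, 112.9]), array([430.5, 151.7]), 81.96)
stone (array([498.5,  30.5]), array([164.4,   3.6]), 85.39) 184
knob px 390.15 197.1375 80
knob [[0.5966169  0.04211635 0.14      ]]
pivot [0.585  0.1256 0.12  ]
keeper [0.4673 0.1245 0.114 ]
stop [0.5577 0.3133 0.116 ]
bar1 [0.544  0.2157 0.127 ]
bar2 [0.5502 0.2793 0.127 ]
tin [0.6906 0.4146 0.    ]
tape [0.3699 0.3643 0.    ]
```

The board measures 430.5 × 151.7 mm and the pivot check agrees, so the stand is at (530.6, 112.9) mm with yaw about −8.0°. The stone mask failed, so I'll redo it and work out the move.

```bash
cat >> h.py <<'E'
O=np.array([.5306,.1129]); YAW=np.radians(-8.04)
ax=np.array([np.cos(YAW),np.sin(YAW)]); ay=np.array([-ax[1],ax[0]])
def w2s(P): d=np.atleast_2d(P)[:,:2]-O; return np.c_[d@ax,d@ay]*1000
def s2w(x,y): return O+(x*ax+y*ay)/1000
def plan(s,P,psi):
    """shift in tool axes and twist about tool z to reach P pointing down with tool y at world angle psi"""
    T=R.from_rotvec(s["tool_rot"]).as_matrix(); c,n=np.cos(psi),np.sin(psi)
    best=None
    for k in(1,-1):
        y=k*np.array([c,n,0]); z=np.array([0,0,-1.]); G=np.c_[np.cross(y,z),y,z]
        r=R.from_matrix(T.T@G).as_rotvec()
        if best is None or np.linalg.norm(r)<np.linalg.norm(best): best=r
    return (T.T@(np.array(P)-s["position"])).round(4),best.round(4)
E
python3 - <<'E'
from h import *
C=cam("top"); im=cv2.imread("pics/top0.png")
print(im[247,400],im[247,370],im[270,400],im[232,400])
q=im.astype(int); r2=np.zeros(q.shape[:2],bool); r2[222:275,335:470]=1
st=r2&(q[:,:,0]>=q[:,:,2]-5)&(q.max(2)<170)
st=cv2.morphologyEx(st.astype(np.uint8),cv2.MORPH_OPEN,np.ones((5,5)))
c,wh,a=rect(C,st,.118); print(c,wh,a,w2s(c/1000),"knob",w2s([.5966,.0421]))
s=ctrl.get_state(); print(R.from_rotvec(s["tool_rot"]).as_matrix().round(3))
P=s2w(0,-130); print(P,plan(s,[*P,.25],YAW))
E
```

```text
[153 146 138] [161 156 149] [ 95 157 179] [147 227 240]
[517.   28.9] [167.5  41.2] 85.29 [[ -1.71771108 -85.07649187]] knob [[ 75.25366381 -60.87303247]]
[[-0.96   0.279 -0.   ]
 [ 0.279  0.96  -0.002]
 [-0.    -0.002 -1.   ]]
[ 0.51241763 -0.01582219] (array([-0.4964, -0.5218, -0.0275]), array([-1.3000e-03,  1.3000e-03,  1.4284e+00]))
```

Request:
apply_moves:
  dp:
    - [0, 0, -0.003]
    - [0, 0, -0.003]
    - [0, 0, -0.003]
    - [0, 0, -0.003]
    - [0, 0, -0.003]
    - [0, 0, -0.003]
    - [0, 0, -0.003]
    - [0, 0, -0.003]
    - [0, 0, -0.003]
    - [0, 0, 0]
  twist:
    - [0, 0, 0.143]
    - [0, 0, 0.143]
    - [0, 0, 0.143]
    - [0, 0, 0.143]
    - [0, 0, 0.143]
    - [0, 0, 0.143]
    - [0, 0, 0.143]
    - [0, 0, 0.143]
    - [0, 0, 0.143]
    - [0, 0, 0.141]
  fingers: [0, 0, 0, 0, 0, 0, 0, 0, 0, 0]

```text
time: 1.1
position: [0.1814, 0.6241, 0.2495]
tool_rot: [2.377, 2.054, -0.0]
ft_force: [0.2, 0.0, 0.7]
grip_width: 0.998
grip_force: 0.0
```

Request:
apply_moves:
  dp:
    - [-0.02, 0.035, 0]
    - [-0.02, 0.04, 0]
    - [-0.03, 0.035, 0]
    - [-0.04, 0.028, 0]
    - [-0.04, 0.028, 0]
    - [-0.04, 0.028, 0]
    - [-0.04, 0.028, 0]
    - [-0.04, 0.028, 0]
    - [-0.04, 0.028, 0]
    - [-0.04, 0.028, 0]
  twist:
    - [0, 0, 0]
    - [0, 0, 0]
    - [0, 0, 0]
    - [0, 0, 0]
    - [0, 0, 0]
    - [0, 0, 0]
    - [0, 0, 0]
    - [0, 0, 0]
    - [0, 0, 0]
    - [0, 0, 0]
  fingers: [0, 0, 0, 0, 0, 0, 0, 0, 0, 0]

```text
time: 2.1
position: [0.4359, 0.2329, 0.2494]
tool_rot: [-2.371, -2.061, -0.0]
ft_force: [0.7, -0.5, -0.5]
grip_width: 0.999
grip_force: 0.0
```

Request:
apply_moves:
  dp:
    - [-0.04, 0.025, 0]
    - [-0.04, 0.025, 0]
    - [-0.04, 0.025, 0]
    - [-0.04, 0.02, 0]
    - [-0.03, 0.01, 0]
    - [-0.02, 0.005, 0]
    - [0, 0, 0]
  twist:
    - [0, 0, 0]
    - [0, 0, 0]
    - [0, 0, 0]
    - [0, 0, 0]
    - [0, 0, 0]
    - [0, 0, 0]
    - [0, 0, 0]
  fingers: [0, 0, 0, 0, 0, 0.35, 0.35]

```text
time: 2.8
position: [0.5151, 0.0075, 0.2494]
tool_rot: [2.378, 2.052, -0.001]
ft_force: [-0.7, 0.2, 0.5]
grip_width: 0.896
grip_force: 0.0
```

Run:
```python
from h import *
s=ctrl.get_state(); print(s["time"],s["position"],w2s(s["position"]),s["grip_width"],s["joint_positions"].round(2))
P=s2w(-2,-130); print(plan(s,[*P,.25],YAW))
cv2.imwrite("pics/w1.png",get_image("wrist")[:,:,::-1]); np.save("w1.npy",np.r_[s["position"],s["tool_rot"]])
```

```text
2.8 [0.51513154 0.00754854 0.24944261] [[  -0.58149527 -106.47940888]] 0.8962191857530465 [-0.74  0.    0.69  1.76 -0.    1.38 -0.2 ]
(array([-0.0235, -0.0013, -0.0005]), array([-0.    ,  0.001 , -0.0062]))
```

View pics/w1.png

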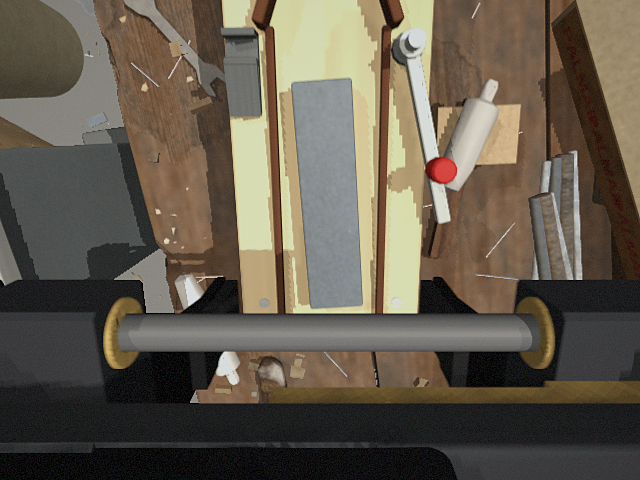

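The wrist view shows the stone with corners near (292,82), (351,79), (362,304) and (312,307). The guide strips lie at columns 270–285 and 378–388, the knob at (441,170) and the pivot at (409,44). The fingers are at the bottom.

Run:
```python
from h import *
v=np.load("w1.npy"); s=dict(position=v[:3],tool_rot=v[3:]); C=cam("wrist",s)
q=cv2.imread("pics/w1.png").astype(int)
m=np.zeros(q.shape[:2],bool); m[65:315,285:372]=1
m&=(q[:,:,0]>=q[:,:,2]-5)&(q.max(2)<190)
m=cv2.morphologyEx(m.astype(np.uint8),cv2.MORPH_OPEN,np.ones((5,5)))
c,wh,a=rect(C,m,.118); print("stone",w2s(c/1000),wh,a)
print("strips",w2s(unproj(C,[[272,82],[283,300],[386,82],[378,300]],.104)))
print("knob",w2s(unproj(C,[[441,170]],.144)),"pivot",w2s(unproj(C,[[413,40]],.13)))
for y in range(60,301,80): print(y,[x for x in range(230,440) if abs(q[y,x]-q[y,x-1]).sum()>110])
```

```text
stone [[ -1.33674124 -85.62863495]] [167.1  40.9] 85.45
strips [[ -41.52933581   -1.61378459]
 [ -39.72318702 -169.2294802 ]
 [  39.71442103   -2.14716252]
 [  38.26473092 -169.71338019]]
knob [[ 72.00507697 -60.77382234]] pivot [[52.64898093 19.85671547]]
60 [259, 260, 261, 266, 274, 275, 276, 381, 390, 395, 407, 408, 421, 430, 431]
140 [231, 232, 265, 270, 277, 279, 283, 297, 355, 373, 379, 388, 402, 420, 422, 423, 436, 439]
220 [237, 273, 282, 292, 302, 359, 372, 377, 378, 386, 419, 422, 428, 437, 438]
300 [242, 243, 277, 278, 285, 295, 298, 309, 363, 371, 375, 383, 384, 418, 419]
```

Request:
apply_moves:
  dp:
    - [-0.031, 0.0024, 0]
    - [0, 0, 0.03]
    - [0, 0, 0.04]
    - [0, 0, 0.035]
    - [0, 0, 0.02]
    - [0, 0, 0.01]
    - [0, 0, 0.006]
    - [0, 0, 0]
  twist:
    - [0, 0, -0.065]
    - [0, 0, 0]
    - [0, 0, 0]
    - [0, 0, 0]
    - [0, 0, 0]
    - [0, 0, 0]
    - [0, 0, 0]
    - [0, 0, 0]
  fingers: [0.35, 0.35, 0.35, 0.35, 0.35, 0.35, 0.35, 0.35]

```text
time: 3.65
position: [0.5134, -0.0186, 0.1086]
tool_rot: [-2.302, -2.138, -0.0]
ft_force: [-0.4, 0.6, 0.4]
grip_width: 0.648
grip_force: 0.0
```

Run:
```python
from h import *
s=ctrl.get_state(); print(s["time"],s["position"],w2s(s["position"]),s["grip_width"],s["ft_force"])
print(plan(s,[*s2w(1.8,-137.5),.108],YAW+.059))
```

```text
3.65 [ 0.51337273 -0.0185651   0.10855508] [[   1.32935198 -132.58237194]] 0.6482521946264088 [-0.43121874  0.60712381  0.35904865]
(array([-0.0049,  0.0001,  0.0006]), array([-0.0001, -0.0001,  0.0075]))
```

Request:
apply_moves:
  dp:
    - [0, 0, 0]
    - [0, 0, 0]
    - [0, 0, 0]
    - [0, 0, 0]
    - [0, 0, 0]
    - [0, 0, 0]
  twist:
    - [0, 0, 0.007]
    - [0, 0, 0]
    - [0, 0, 0]
    - [0, 0, 0]
    - [0, 0, 0]
    - [0, 0, 0]
  fingers: [0.6, 0.6, 0.6, 0.6, 0.6, 0.6]
  newtons: 15

```text
time: 4.25
position: [0.5142, -0.0193, 0.1095]
tool_rot: [2.31, 2.128, 0.003]
ft_force: [0.4, -0.3, 5.0]
grip_width: 0.476
grip_force: 15.0
```

Run:
```python
from h import *
s=ctrl.get_state(); print(w2s(s["position"]),plan(s,[*s2w(-.5,-130),s["position"][2]],YAW))
```

```text
[[   2.23596353 -133.18859377]] (array([ 0.0033, -0.0025, -0.    ]), array([ 0.0019, -0.0008,  0.0583]))
```

Request:
apply_moves:
  dp:
    - [0.003, -0.001, 0]
    - [0.004, -0.0015, 0]
    - [0.008, 0, 0]
    - [0.012, 0, 0]
    - [0.012, 0, 0]
    - [0.012, 0, 0]
    - [0.01, 0, 0]
    - [0, 0, 0]
  twist:
    - [0, 0, 0.03]
    - [0, 0, 0.028]
    - [0, 0, 0]
    - [0, 0, 0]
    - [0, 0, 0]
    - [0, 0, 0]
    - [0, 0, 0]
    - [0, 0, 0]
  fingers: [0.6, 0.6, 0.6, 0.6, 0.6, 0.6, 0.6, 0.6]

```text
time: 5.05
position: [0.5201, 0.0411, 0.1095]
tool_rot: [2.369, 2.06, 0.001]
ft_force: [0.7, -0.4, 5.7]
grip_width: 0.481
grip_force: 15.0
```

Run:
```python
from h import *
s=ctrl.get_state(); print(s["ft_force"],s["position"][2],w2s(s["position"]),plan(s,[*s2w(-.5,2),.109],YAW))
im=get_image("top"); q=im[:,:,::-1].astype(int)
cv2.imwrite("pics/t2.png",cv2.resize(im[180:310,210:490,::-1],None,fx=2.8,fy=2.8))
```

```text
[ 0.72181196 -0.40886876  5.72440584] 0.10950747556357127 [[ -0.39551895 -72.52436666]] (array([ 0.0745, -0.    ,  0.0005]), array([0.002 , 0.0006, 0.0009]))
```

View pics/t2.png

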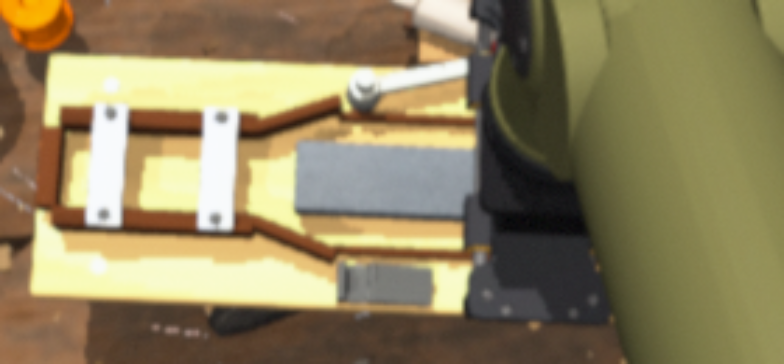

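The stone is straight and centred, with its front end at crop (296,141–213) between the rails. I'll carry on into the channel.

Request:
apply_moves:
  dp:
    - [0.008, 0, 0]
    - [0.012, 0, 0]
    - [0.012, 0, 0]
    - [0.012, 0, 0]
    - [0.012, 0, 0]
    - [0.01, 0, 0]
    - [0.007, 0, 0]
    - [0, 0, 0]
  twist:
    - [0, 0, 0]
    - [0, 0, 0]
    - [0, 0, 0]
    - [0, 0, 0]
    - [0, 0, 0]
    - [0, 0, 0]
    - [0, 0, 0]
    - [0, 0, 0]
  fingers: [0.6, 0.6, 0.6, 0.6, 0.6, 0.6, 0.6, 0.6]

```text
time: 5.9
position: [0.5302, 0.1127, 0.1095]
tool_rot: [2.37, 2.059, 0.001]
ft_force: [0.0, -2.2, 7.0]
grip_width: 0.483
grip_force: 15.0
```

Request:
apply_moves:
  dp:
    - [0, 0, 0]
    - [0, 0, 0]
    - [0, 0, 0]
    - [0, 0, -0.02]
    - [0, 0, -0.03]
    - [-0.02, 0, -0.01]
    - [-0.03, 0, 0]
    - [-0.03, 0, 0]
    - [0, 0, 0]
  twist:
    - [0, 0, 0]
    - [0, 0, 0]
    - [0, 0, 0]
    - [0, 0, 0]
    - [0, 0, 0]
    - [0, 0, 0]
    - [0, 0, 0]
    - [0, 0, 0]
    - [0, 0, 0]
  fingers: [0.4, 0.4, 0.4, 0.4, 0.4, 1, 1, 1, 1]

```text
time: 6.8
position: [0.5169, 0.0279, 0.1683]
tool_rot: [2.379, 2.051, -0.002]
ft_force: [0.2, -0.1, 0.1]
grip_width: 0.322
grip_force: 0.0
```

Run:
```python
from h import *
s=ctrl.get_state(); C=cam("wrist",s); im=get_image("wrist")[:,:,::-1]
print(s["grip_width"],s["ft_force"],s["position"],w2s(s["position"]),plan(s,[*s2w(-.5,-75),.105],YAW))
cv2.imwrite("pics/w3.png",im); np.save("w3.npy",np.r_[s["position"],s["tool_rot"]])
```

```text
0.32203022129490405 [ 0.19790122 -0.11084382  0.12093   ] [0.51691456 0.02791931 0.16825504] [[ -1.66514724 -86.05949689]] (array([0.0112, 0.0011, 0.0632]), array([-0.0006,  0.0015, -0.0074]))
```

View pics/w3.png

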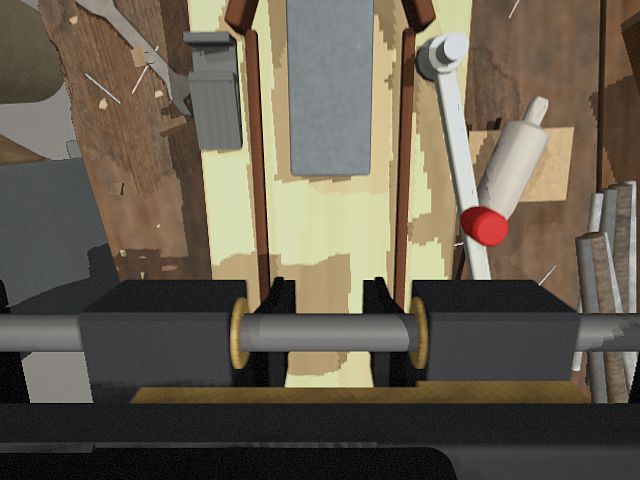

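The stone's rear end is at row 175, columns 292–371. That is centred between the strips at columns 256 and 408, and square. I'll shut the fingers, go down behind it and push.

Request:
apply_moves:
  dp:
    - [0, 0.001, 0]
    - [0, 0, 0.015]
    - [0, 0, 0.025]
    - [0, 0, 0.015]
    - [0, 0, 0.008]
    - [0.008, 0, 0]
    - [0.012, 0, 0]
    - [0.01, 0, 0]
    - [0, 0, 0]
  twist:
    - [0, 0, -0.006]
    - [0, 0, 0]
    - [0, 0, 0]
    - [0, 0, 0]
    - [0, 0, 0]
    - [0, 0, 0]
    - [0, 0, 0]
    - [0, 0, 0]
    - [0, 0, 0]
  fingers: [1, 1, 1, 1, 1, 1, 1, 1, 1]

```text
time: 7.75
position: [0.5238, 0.0667, 0.1063]
tool_rot: [2.361, 2.072, 0.003]
ft_force: [0.3, 0.5, 0.3]
grip_width: 0.002
grip_force: 0.0
```

Run:
```python
from h import *
s=ctrl.get_state()
print(s["grip_width"],s["ft_force"],s["position"],w2s(s["position"]),plan(s,[*s2w(-.5,20),.105],YAW))
```

```text
0.0016660523877659666 [0.25236689 0.45476079 0.28744477] [0.52375271 0.06670886 0.10626424] [[ -0.31948619 -46.69480393]] (array([0.0667, 0.0005, 0.0013]), array([ 0.0013, -0.0012,  0.01  ]))
```

Request:
apply_moves:
  dp:
    - [0.005, 0, 0]
    - [0.008, 0, 0]
    - [0.01, 0, 0]
    - [0.01, 0, 0]
    - [0.01, 0, 0]
    - [0.007, 0, 0]
    - [0.004, 0, 0]
    - [0, 0, 0]
  twist:
    - [0, 0, 0.008]
    - [0, 0, 0]
    - [0, 0, 0]
    - [0, 0, 0]
    - [0, 0, 0]
    - [0, 0, 0]
    - [0, 0, 0]
    - [0, 0, 0]
  fingers: [1, 1, 1, 1, 1, 1, 1, 1]

```text
time: 8.55
position: [0.5305, 0.1188, 0.1054]
tool_rot: [-2.372, -2.059, -0.001]
ft_force: [0.4, 0.5, -0.1]
grip_width: -0.0
grip_force: 0.0
```

Request:
apply_moves:
  dp:
    - [0.003, 0, 0]
    - [0.003, 0, 0]
    - [0.002, 0, 0]
    - [0, 0, 0]
  twist:
    - [0, 0, 0]
    - [0, 0, 0]
    - [0, 0, 0]
    - [0, 0, 0]
  fingers: [1, 1, 1, 1]

```text
time: 8.95
position: [0.5316, 0.1259, 0.1054]
tool_rot: [-2.373, -2.058, -0.0]
ft_force: [-0.3, -0.1, -0.8]
grip_width: 0.007
grip_force: 0.2
```

Run:
```python
from h import *
s=ctrl.get_state()
print(s["ft_force"],s["position"],w2s(s["position"]))
```

```text
[-0.28400581 -0.11020076 -0.84698232] [0.53159592 0.1259003  0.105364  ] [[-0.83214655 13.01181421]]
```

Request:
apply_moves:
  dp:
    - [0.002, 0, 0]
    - [0.002, 0, 0]
    - [0.002, 0, 0]
    - [0.001, 0, 0]
  twist:
    - [0, 0, 0]
    - [0, 0, 0]
    - [0, 0, 0]
    - [0, 0, 0]
  fingers: [1, 1, 1, 1]

```text
time: 9.35
position: [0.5325, 0.1313, 0.1055]
tool_rot: [2.373, 2.058, -0.003]
ft_force: [-0.4, -4.7, 0.5]
grip_width: 0.006
grip_force: 2.6
```

Request:
apply_moves:
  dp:
    - [0.001, 0, 0]
    - [0.001, 0, 0]
  twist:
    - [0, 0, 0]
    - [0, 0, 0]
  fingers: [1, 1]

```text
time: 9.55
position: [0.5325, 0.1314, 0.1054]
tool_rot: [2.374, 2.055, -0.006]
ft_force: [-4.3, -8.6, 2.4]
grip_width: 0.006
grip_force: 4.4
```

Request:
apply_moves:
  dp:
    - [0.002, 0, 0]
    - [0.002, 0, 0]
    - [0, 0, 0]
  twist:
    - [0, 0, 0]
    - [0, 0, 0]
    - [0, 0, 0]
  fingers: [1, 1, 1]

```text
time: 9.85
position: [0.5326, 0.1314, 0.1055]
tool_rot: [2.374, 2.051, -0.013]
ft_force: [-4.5, -13.9, 6.6]
grip_width: 0.007
grip_force: 7.3
```

Run:
```python
from h import *
s=ctrl.get_state()
print(s["ft_force"],s["position"],w2s(s["position"]))
im=get_image("top")
cv2.imwrite("pics/t4.png",cv2.resize(im[180:310,210:490,::-1],None,fx=2.8,fy=2.8,interpolation=cv2.INTER_CUBIC))
```

```text
[ -4.51359465 -13.94218414   6.61464008] [0.53263836 0.13144749 0.10546893] [[-0.5758045  18.65027428]]
```

View pics/t4.png

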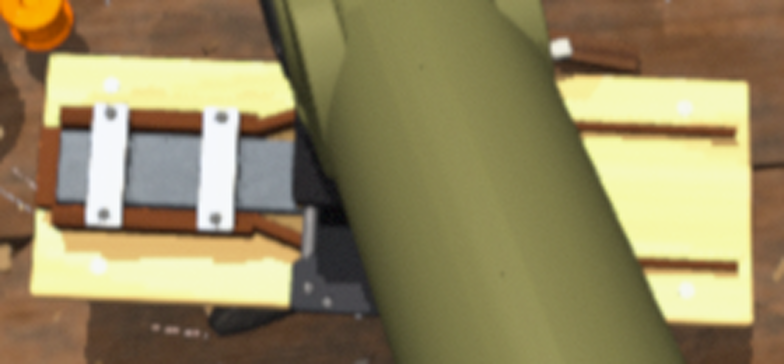

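The stone's end (crop x≈60) sits against the stop and the push stalled at 14 N, so it is home. Next I back off, lift, and turn the tool to get behind the knob.

Request:
apply_moves:
  dp:
    - [-0.01, 0, 0]
    - [-0.015, 0, 0]
    - [-0.015, 0, 0]
    - [0, 0, -0.02]
    - [0, 0, -0.03]
    - [0, 0, -0.03]
    - [0, 0, -0.02]
    - [-0.02, 0.04, 0]
    - [-0.01, 0.04, 0]
    - [0, 0.02, 0]
  twist:
    - [0, 0, 0]
    - [0, 0, 0]
    - [0, 0, 0]
    - [0, 0, 0]
    - [0, 0, 0]
    - [0, 0, 0]
    - [0, 0, 0]
    - [0, 0, 0]
    - [0, 0, 0]
    - [0, 0, 0]
  fingers: [1, 1, 1, 1, 1, 1, 1, 1, 1, 1]

```text
time: 10.9
position: [0.625, 0.0514, 0.2063]
tool_rot: [2.375, 2.053, 0.003]
ft_force: [-0.2, -0.4, 0.0]
grip_width: 0.006
grip_force: 0.0
```

Request:
apply_moves:
  dp:
    - [0, 0, 0]
    - [0, 0, 0]
    - [0, 0, 0]
    - [0, 0, 0]
    - [0, 0, 0]
    - [0, 0, 0]
    - [0, 0, 0]
    - [0, 0, 0]
    - [0, 0, 0]
    - [0, 0, 0]
  twist:
    - [0, 0, -0.14]
    - [0, 0, -0.14]
    - [0, 0, -0.14]
    - [0, 0, -0.14]
    - [0, 0, -0.14]
    - [0, 0, -0.14]
    - [0, 0, -0.14]
    - [0, 0, -0.14]
    - [0, 0, -0.14]
    - [0, 0, -0.14]
  fingers: [1, 1, 1, 1, 1, 1, 1, 1, 1, 1]

```text
time: 11.9
position: [0.6226, 0.0543, 0.2058]
tool_rot: [0.481, 3.104, 0.001]
ft_force: [-0.2, 0.6, 0.1]
grip_width: 0.007
grip_force: 0.0
```

Request:
apply_moves:
  dp:
    - [0, 0, 0]
    - [0, 0, 0]
    - [0, 0, 0]
    - [0, 0, 0]
  twist:
    - [0, 0, -0.13]
    - [0, 0, -0.13]
    - [0, 0, -0.12]
    - [0, 0, 0]
  fingers: [1, 1, 1, 1]

```text
time: 12.3
position: [0.6226, 0.0543, 0.2058]
tool_rot: [-0.106, 3.139, 0.001]
ft_force: [0.1, 0.4, -0.2]
grip_width: 0.002
grip_force: 0.0
```

```bash
cat >> h.py <<'E'
def tilt(th,gap,z=.124,piv=(55.5,20.5)):
    """goal TCP and tool-y angle for pushing the knob with tool x along its path"""
    k=np.array(piv)+85*np.array([-np.sin(th),-np.cos(th)]); p=k-gap*np.array([-np.cos(th),np.sin(th)])
    return [*s2w(*p),z],YAW+np.arctan2(np.cos(th),np.sin(th))
E
python3 - <<'E'
from h import *
s=ctrl.get_state(); C=cam("wrist",s); im=get_image("wrist")
print(s["position"],w2s(s["position"]),s["joint_positions"].round(2),plan(s,*tilt(-.21,27)))
hsv=cv2.cvtColor(im,cv2.COLOR_RGB2HSV).astype(int); k=((hsv[:,:,0]<6)|(hsv[:,:,0]>174))&(hsv[:,:,1]>170)&(hsv[:,:,2]>110)
n,l,st,ce=cv2.connectedComponentsWithStats(k.astype(np.uint8)); 
for i in range(1,n):
    if st[i,4]>150: print(st[i],ce[i],w2s(unproj(C,[ce[i]],.138)))
cv2.imwrite("pics/w5.png",im[:,:,::-1])
E
```

```text
[0.62263565 0.05430448 0.20575144] [[ 99.32643179 -45.14704861]] [-0.5   0.29  0.45  1.56 -0.13  1.32  1.61] (array([ 0.0022, -0.0117,  0.0817]), array([ 0.0007,  0.0006, -0.0024]))
[294 198  30  30 682] [308.68475073 212.56304985] [[ 75.2410299  -62.27634473]]
```

View pics/w5.png

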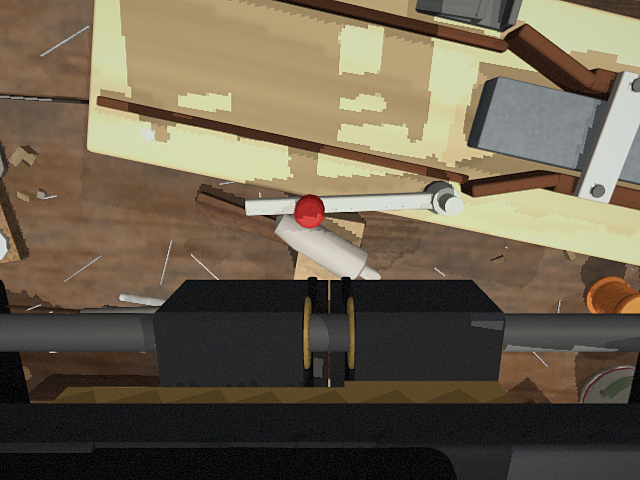

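The knob is at (309,212), stand (75,−62), so θ is about −0.23. The stone is still home under the bars, and the bottle below lies low on the bench. I'll go down behind the knob.

Request:
apply_moves:
  dp:
    - [0, -0.012, 0]
    - [0, 0, 0.02]
    - [0, 0, 0.03]
    - [0, 0, 0.02]
    - [0, 0, 0.009]
    - [0, 0, 0]
  twist:
    - [0, 0, -0.02]
    - [0, 0, 0]
    - [0, 0, 0]
    - [0, 0, 0]
    - [0, 0, 0]
    - [0, 0, 0]
  fingers: [1, 1, 1, 1, 1, 1]

```text
time: 12.95
position: [0.6226, 0.0426, 0.1254]
tool_rot: [0.134, -3.136, 0.0]
ft_force: [0.3, -0.6, 0.7]
grip_width: 0.004
grip_force: 0.0
```

Request:
apply_moves:
  dp:
    - [0.004, 0, 0.001]
    - [0.004, 0, 0]
    - [0.002, 0, 0]
    - [0, 0, 0]
  twist:
    - [0, 0, 0]
    - [0, 0, 0]
    - [0, 0, 0]
    - [0, 0, 0]
  fingers: [1, 1, 1, 1]

```text
time: 13.35
position: [0.6139, 0.0419, 0.1266]
tool_rot: [-0.137, 3.137, 0.001]
ft_force: [0.4, 0.4, 0.6]
grip_width: 0.003
grip_force: 0.2
```

Run:
```python
from h import *
s=ctrl.get_state()
print(s["position"],w2s(s["position"]),s["ft_force"],plan(s,*tilt(-.23,19)))
```

```text
[0.61387877 0.04193669 0.12664448] [[ 92.3854317  -58.61805488]] [0.38081572 0.42768531 0.64887547] (array([-0.0011,  0.0004,  0.0026]), array([ 0.0005,  0.0019, -0.0027]))
```

Request:
apply_moves:
  dp:
    - [0.0086, -0.0014, 0.002]
    - [0.0086, -0.0014, 0]
    - [0.0086, -0.0014, 0]
    - [0.0086, -0.0014, 0]
    - [0.0086, -0.0014, 0]
    - [0.0086, -0.0014, 0]
    - [0.0086, -0.0014, 0]
    - [0.0086, -0.0014, 0]
    - [0, 0, 0]
  twist:
    - [0, 0, 0.1]
    - [0, 0, 0.1]
    - [0, 0, 0.1]
    - [0, 0, 0.1]
    - [0, 0, 0.1]
    - [0, 0, 0.1]
    - [0, 0, 0.1]
    - [0, 0, 0.1]
    - [0, 0, 0]
  fingers: [1, 1, 1, 1, 1, 1, 1, 1, 1]

```text
time: 14.25
position: [0.5456, 0.0496, 0.1241]
tool_rot: [1.095, 2.945, 0.002]
ft_force: [-0.5, 0.7, 0.4]
grip_width: 0.006
grip_force: 0.0
```

Run:
```python
from h import *
s=ctrl.get_state(); C=cam("wrist",s); im=get_image("wrist")
print(s["position"],w2s(s["position"]),s["ft_force"],plan(s,*tilt(.57,18.5)),plan(s,*tilt(1.0,18.5)))
hsv=cv2.cvtColor(im,cv2.COLOR_RGB2HSV).astype(int); k=((hsv[:,:,0]<6)|(hsv[:,:,0]>174))&(hsv[:,:,1]>170)&(hsv[:,:,2]>110)
n,l,st,ce=cv2.connectedComponentsWithStats(k.astype(np.uint8)); 
for i in range(1,n):
    if st[i,4]>150: print(st[i],ce[i],w2s(unproj(C,[ce[i]],.138)))
```

```text
[0.54563375 0.04958573 0.12409756] [[ 23.74139534 -60.58924507]] [-0.48145217  0.7110135   0.43127433] (array([-0.0015,  0.0004,  0.0001]), array([ 0.0011, -0.0003, -0.0017])) (array([0.0356, 0.0004, 0.0001]), array([ 0.001 , -0.0006,  0.4283]))
[ 308  248   46   45 1577] [330.97907419 270.34876347] [[  7.05843617 -49.9824373 ]]
```

Request:
apply_moves:
  dp:
    - [0.0086, -0.0014, 0]
    - [0.0086, -0.0014, 0]
    - [0.0086, -0.0014, 0]
    - [0.0086, -0.0014, 0]
    - [0.0086, -0.0014, 0]
    - [0.0086, -0.0014, 0]
    - [0.0043, -0.0008, 0]
    - [0.0043, -0.0008, 0]
    - [0, 0, 0]
  twist:
    - [0, 0, 0.1]
    - [0, 0, 0.1]
    - [0, 0, 0.1]
    - [0, 0, 0.1]
    - [0, 0, 0.1]
    - [0, 0, 0.1]
    - [0, 0, 0.05]
    - [0, 0, 0.05]
    - [0, 0, 0]
  fingers: [1, 1, 1, 1, 1, 1, 1, 1, 1]

```text
time: 15.2
position: [0.5079, 0.0912, 0.1244]
tool_rot: [2.037, 2.387, -0.001]
ft_force: [0.7, -4.0, 3.3]
grip_width: 0.009
grip_force: 2.2
```

Run:
```python
from h import *
s=ctrl.get_state()
print(s["position"],w2s(s["position"]),s["ft_force"],plan(s,*tilt(1.27,18.5)),plan(s,*tilt(1.57,18.5)))
```

```text
[0.50790935 0.09122265 0.12443374] [[-19.43572841 -24.63789457]] [ 0.74445441 -4.04958328  3.30058161] (array([ 0.0024, -0.0001,  0.0004]), array([ 0.0014,  0.0031, -0.0026])) (array([ 0.0284, -0.0018,  0.0003]), array([0.0019, 0.0029, 0.2974]))
```

On the ramp, with about 4 N on the knob as expected. I'll continue to the notch.

Request:
apply_moves:
  dp:
    - [0.005, -0.0008, 0]
    - [0.0043, -0.0008, 0]
    - [0.0043, -0.0008, 0]
    - [0.0043, -0.0008, 0]
    - [0.0043, -0.0008, 0]
    - [0.0043, -0.0008, 0]
    - [0, 0, 0]
  twist:
    - [0, 0, 0.05]
    - [0, 0, 0.05]
    - [0, 0, 0.05]
    - [0, 0, 0.05]
    - [0, 0, 0.05]
    - [0, 0, 0.05]
    - [0, 0, 0]
  fingers: [1, 1, 1, 1, 1, 1, 1]

```text
time: 15.9
position: [0.503, 0.1022, 0.126]
tool_rot: [2.371, 2.037, -0.022]
ft_force: [-5.8, -33.4, 23.7]
grip_width: 0.007
grip_force: 17.2
```

Run:
```python
from h import *
s=ctrl.get_state()
print(s["position"],w2s(s["position"]),s["ft_force"],plan(s,*tilt(1.57,18.5)))
```

```text
[0.50304097 0.10221625 0.12604897] [[-25.79387176 -14.43326154]] [ -5.82786418 -33.38982837  23.71123405] (array([ 0.0164, -0.0039,  0.0017]), array([ 0.0023,  0.0206, -0.0117]))
```

It's stuck at θ≈1.38, with 33 N across and 24 N upward on the tool: friction on the finger is holding the knob down as the arm tries to climb the ramp. I'll back off, then push again with the finger rising along with the knob.

Request:
apply_moves:
  dp:
    - [-0.006, 0, 0]
    - [-0.008, 0, 0]
    - [-0.008, 0, 0]
    - [0, 0, 0]
  twist:
    - [0, 0, 0]
    - [0, 0, 0]
    - [0, 0, 0]
    - [0, 0, 0]
  fingers: [1, 1, 1, 1]

```text
time: 16.3
position: [0.4976, 0.0975, 0.1234]
tool_rot: [-2.373, -2.058, 0.0]
ft_force: [-0.6, 1.1, 0.6]
grip_width: 0.006
grip_force: 0.0
```

Run:
```python
from h import *
s=ctrl.get_state(); C=cam("wrist",s); im=get_image("wrist")
print(s["position"],w2s(s["position"]),s["ft_force"],plan(s,*tilt(1.40,18.5)),plan(s,*tilt(1.57,18.5)))
cv2.imwrite("pics/w6.png",im[:,:,::-1])
```

```text
[0.49756977 0.09753207 0.12344958] [[-30.55613535 -19.83662846]] [-0.60660661  1.10428921  0.56999661] (array([ 0.0077,  0.0054, -0.0006]), array([-0.0005, -0.0003, -0.1726])) (array([ 0.0218,  0.001 , -0.0005]), array([-0.0005, -0.0002, -0.0026]))
```

View pics/w6.png

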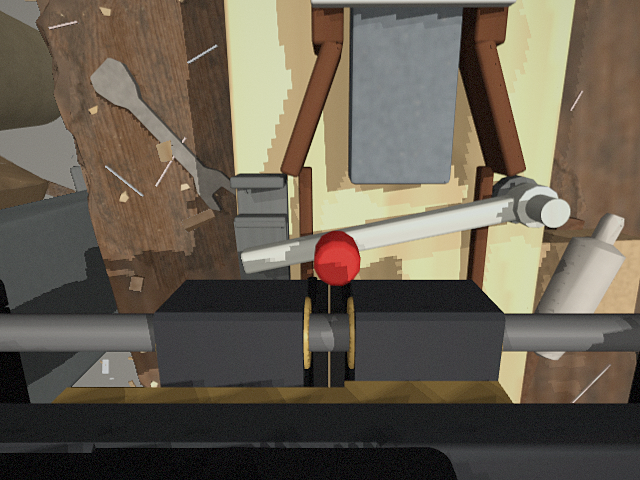

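The arm lies across on the ramp near (330,235), with the knob at (337,258) right in front of the fingers. The stone is still home, its rear end at row 183.

Request:
apply_moves:
  dp:
    - [0.004, 0, 0]
    - [0.0015, 0, -0.001]
    - [0.002, 0, -0.001]
    - [0.002, 0, -0.001]
    - [0.002, 0, -0.001]
    - [0.002, 0, -0.001]
  twist:
    - [0, 0, 0]
    - [0, 0, 0]
    - [0, 0, 0]
    - [0, 0, 0]
    - [0, 0, 0]
    - [0, 0, 0]
  fingers: [1, 1, 1, 1, 1, 1]

```text
time: 16.95
position: [0.497, 0.1097, 0.1265]
tool_rot: [-2.372, -2.059, 0.013]
ft_force: [-2.9, -6.6, -4.4]
grip_width: 0.005
grip_force: 3.4
```

Run:
```python
from h import *
s=ctrl.get_state()
print(s["position"],w2s(s["position"]),s["ft_force"],plan(s,*tilt(1.57,18.5,.13)))
```

```text
[0.49700569 0.1096708  0.12653513] [[-32.8124522   -7.89610686]] [-2.89069226 -6.56641544 -4.42461751] (array([ 0.0098,  0.0033, -0.0035]), array([-0.0055,  0.0059, -0.0017]))
```

Request:
apply_moves:
  dp:
    - [0.002, 0, -0.001]
    - [0.002, 0.001, -0.0005]
    - [0.002, 0.001, 0]
    - [0.002, 0, 0]
    - [0.002, 0, 0]
    - [0.001, 0, 0]
  twist:
    - [0, 0, 0]
    - [0, 0, 0]
    - [0, 0, 0]
    - [0, 0, 0]
    - [0, 0, 0]
    - [0, 0, 0]
  fingers: [1, 1, 1, 1, 1, 1]

```text
time: 17.55
position: [0.5026, 0.1205, 0.1298]
tool_rot: [2.373, 2.057, -0.005]
ft_force: [-3.4, -6.9, 0.7]
grip_width: 0.002
grip_force: 3.6
```

Run:
```python
from h import *
s=ctrl.get_state()
print(s["position"],w2s(s["position"]),s["ft_force"],plan(s,*tilt(1.57,18.5,.13)))
```

```text
[0.50257327 0.12047511 0.1297504 ] [[-28.81073579   3.58070501]] [-3.38637591 -6.87652139  0.71158071] (array([-0.0017, -0.0007, -0.0002]), array([-0.0014,  0.0034, -0.0026]))
```

Request:
apply_moves:
  dp:
    - [0.002, 0, 0]
    - [0, 0, 0]
    - [-0.006, 0, 0]
    - [-0.01, 0, 0]
    - [-0.015, 0, 0]
    - [-0.01, 0, -0.02]
    - [0, 0, -0.03]
    - [0, 0, -0.03]
    - [0, 0, 0]
  twist:
    - [0, 0, 0]
    - [0, 0, 0]
    - [0, 0, 0]
    - [0, 0, 0]
    - [0, 0, 0]
    - [0, 0, 0]
    - [0, 0, 0]
    - [0, 0, 0]
    - [0, 0, 0]
  fingers: [1, 1, 1, 1, 1, 1, 1, 1, 1]

```text
time: 18.45
position: [0.5005, 0.0835, 0.2146]
tool_rot: [2.373, 2.056, 0.014]
ft_force: [0.4, 0.1, 0.1]
grip_width: 0.003
grip_force: 0.0
```

Run:
```python
from h import *
s=ctrl.get_state(); C=cam("wrist",s); im=get_image("wrist")
print(s["position"],s["ft_force"])
cv2.imwrite("pics/w7.png",im[:,:,::-1])
hsv=cv2.cvtColor(im,cv2.COLOR_RGB2HSV).astype(int); k=((hsv[:,:,0]<6)|(hsv[:,:,0]>174))&(hsv[:,:,1]>170)&(hsv[:,:,2]>110)
n,l,st,ce=cv2.connectedComponentsWithStats(k.astype(np.uint8)); 
for i in range(1,n):
    if st[i,4]>150: print(st[i],ce[i],w2s(unproj(C,[ce[i]],.138)))
```

```text
[0.50048936 0.08351128 0.21456281] [0.39137175 0.05317537 0.10517261]
[307 147  29  31 694] [321.12103746 162.40345821] [[-30.57964662  20.28896125]]
```

View pics/w7.png

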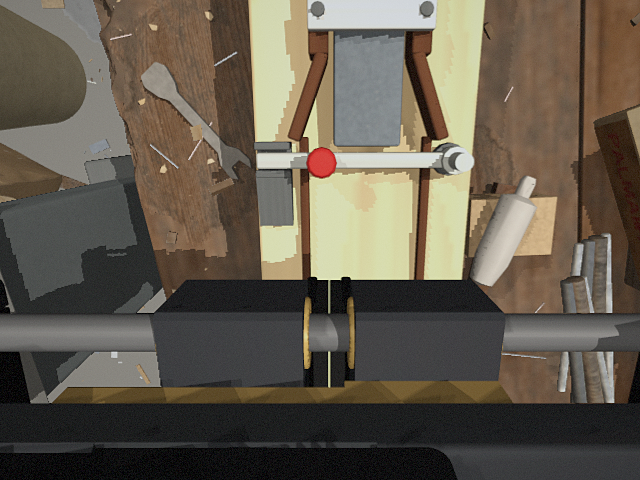

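The latch arm lies square across behind the stone at row 160, with its tip in the keeper's notch and the knob at (321,162). The stone's rear end is at row 146. One numeric check left, of the knob's height and the stone's position, before handing in.

Run:
```python
from h import *
s=ctrl.get_state(); C=cam("wrist",s); obs=[]
def red(im,box=None):
    hsv=cv2.cvtColor(im,cv2.COLOR_RGB2HSV).astype(int); k=((hsv[:,:,0]<6)|(hsv[:,:,0]>174))&(hsv[:,:,1]>160)&(hsv[:,:,2]>90)
    n,l,st,ce=cv2.connectedComponentsWithStats(k.astype(np.uint8)); return [(st[i,4],ce[i]) for i in range(1,n) if st[i,4]>15]
print("stone rear",w2s(unproj(C,[[368,146]],.118)), "arm edge",w2s(unproj(C,[[368,154]],.116)))
sc=cam("scene")
for z in(.131,.139): print(z,proj(sc,[*s2w(-29.5,20.5),z]),proj(C,[*s2w(-29.5,20.5),z]))
K,A,e=sc
im=get_image("scene")
w=np.array([321.1,162.4])
for a,c in red(im):
    best=min(np.arange(.10,.17,.001),key=lambda z:np.linalg.norm(proj(sc,unproj(C,[w],z))[0]-c))
    r=np.linalg.norm(proj(sc,unproj(C,[w],best))[0]-c)
    if r<10: print(a,c,"z",best,"res",r)
```

```text
stone rear [[-3.27124881 28.58748227]] arm edge [[-2.96317462 23.64849772]]
0.131 [[310.1472872 260.1205026]] [[325.57473459 160.77023869]]
0.139 [[310.08575138 257.5078755 ]] [[325.52260427 161.67076548]]
85 [310.22352941 259.49411765] z 0.13500000000000004 res 1.3002230036022813
```

```bash
python3 -c "
from bench import ctrl
print(ctrl.close_job())"
```

```text
the job is handed in; nothing more can be done
None
```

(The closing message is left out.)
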